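Eject the green-lidded seasoning pot and trap it on the rollers

ROBOT

A 6-joint arm with a two-finger parallel gripper is mounted at the origin on the work surface. World frame = base frame: x ahead of the robot, y to its left, z up, the work surface at z = 0. Lengths are in mm, angles in rad, forces in N, time in s.
With the tool pointing down it reaches from about 425 to 950 mm from the base axis. Payload 14.7 kg.
Tool frame: the origin (TCP) lies on the mounting face of the last link; the fingertips stand 173 mm ahead of it and the grasp point (between the pads) lies 155 mm ahead of it; z points along the fingers, y is the direction in which the jaws open and shut (so a half turn about z gives the same grasp; the last joint's range is limited). The gripper opens to 85 mm and grips with 20 to 120 N. Pads are 22 mm wide; open, the fingers measure 114 mm over their backs; the gripper's body (76 mm by 85 mm) begins 54 mm behind the grasp point. The pads swing forward as they close: fully open they stand 13 mm farther back than shut.
Start: joints at [1.231, 0.48, 1.596, -0, 1.065, -0.047], TCP at [187.588, 622.338, 404.697] pointing down, gripper open.
Joint ranges: [-2.75, 2.75], [-0.82, 2.05], [0.23, 2.67], [-1.56, 4.7], [0.09, 2.69], [-2.92, 2.92]. Speed limits (rad/s): [1.89, 1.89, 2.39, 3.01, 3.01, 3.01].

INTERFACE

Orientations are given as a unit quaternion [w, x, y, z].
In Python, from cell import * gives the robot as it stands.
- The arm moves only by the tool send_rows, never from a script. Its argument "series" is one flat list of numbers, 5 for each row, row after row: the opening, from 0 (shut) to 1 (fully open), then the shift along the tool's x, y, z in mm, then the turn about the tool's z in degrees. A call has 1 to 5 rows; each row shifts and turns the commanded pose from where the row before left it, along the tool's axes as they then stand; what a row does not reach is not made up. A row lasts 1/8 s, in which the tool goes at most 62.5 mm and 10.7 degrees, less where a joint would pass 70% of its speed; a pose out of reach is approached as far as the arm can. A call with a gripper value outside its range is refused whole. The fingers move at their own pace and stop on an object; the grip force is fixed at half the most. Time passes only in rows, so rows that do not move let the fingers close. It gives the time, the measured TCP pose, the force and the opening at its end, in the units of the state.
- read_state(): the state, without advancing time (a new reading comes with each control period).
- camera(name): name is "scene" or "side" or "wrist"; returns the picture (480x640x3 uint8, red, green, blue); there is no depth.
- camera_info(name): a dict with "vertical_fov" (degrees; the focal length in pixels is half the picture's height over the tangent of half this angle, whatever the lens; pixels are square), "cx", "cy" (the principal point, pixels), "k1" (the pictures are not rectified: a ray, as slopes to the right and down, at radius r is drawn at 1 + k1 r^2 times it, then the intrinsics apply), "world_from_camera" (4x4, takes a point from camera to world coordinates); the wrist camera has in their place "hand_eye" (4x4, takes a point from camera to tool coordinates, whose origin is the TCP and whose axes are the flange's). Camera axes: x right, y down, z forward; pixel columns grow to the right and rows downward; lengths in mm; the calibration is good to about 2 mm. A picture is of the moment at which its call begins: read the wrist's pose just before it. camera_info takes no time and is no camera call.
- close_job(): hands the job in, once; it reports no verdict.
The state is a dict: "clock": time; "joint_positions": joint angles; "dq": joint speeds; "tau": joint torques, N m; "position": TCP position; "tcp_rot": TCP orientation; "force": force on the tool from outside, world axes, zero at the start; "ft_torque": the same for the moment, N m; "gripper_width": finger opening in mm.
Only numpy, scipy, OpenCV 4.12 (cv2) and the standard library are available. Lean on these libraries where they do the work, as an engineer would, in place of code of your own. Each camera call takes 0.05 s, during which the arm holds its last target.

TASK

Press down the red ejector key of the lane that holds the green-lidded pot, and when the pot pops out and creeps down its rollers, stop it with a finger before it reaches the end of the lane. Do not pick the pot up or press the other key, and leave the yellow-lidded pot and everything else on the worktop alone. The program finishes while still holding the green-lidded pot trapped there on the rollers with a finger.

Things in the scene. Friction and masses are not known exactly. Their poses are not given: they have to be found in the camera images.
- deck: Tilted steel roller deck (300 x 180 mm) of the fixed pot dispenser. Origin: midway between its two lanes, at the gates, level with the roller tops, 70 mm above the worktop. z is normal to the rollers (8 degrees off vertical), -x is downhill along the lanes, y across them. Lane centre lines: y = +48 mm (left), -48 mm (right); 62 mm clear between side rails 10 mm high. Bays: x = 0 to +60 mm.
- green_pot: Closed steel pot with GREEN lid, 60 mm long (x, along the lane) x 56 wide (y) x 39 high, lid knob (16 mm dia.) up to 47 mm. About 250 g, loose. Origin: centre of its underside; axes parallel to the deck's. Starts in the left or right bay (varies), origin at deck x = +30 mm, front against the red gate bar (9 mm high, at x = 0).
- yellow_pot: Identical pot with YELLOW lid in the bay of the other lane. It must stay there.
- left_lane_end (a point): Centre of the open lower end of the left lane, on the roller tops, at deck x = -175 mm; a pot falls off here. The white rollers are braked: a freed pot is popped 18 mm by the orange spring pusher (about 2.4 N), then creeps down at roughly 25 to 45 mm/s with a push of 0.3 to 0.5 N, until something stands in its way or presses on it.
- right_lane_end (a point): The same for the right lane.
- left_ejector (a joint): Travel of the left (deck +y) red ejector key: 0 up, 0.012 m fully down; it starts 0 to 2 mm down. Takes a push of 3 to 4 N straight down to a hard stop and stays where it is pressed to (no return). It takes its lane's red gate bar down with it; the pot is freed at about 9 mm.
- right_ejector (a joint): The same for the right (deck -y) key.
- left_key_top (a point): Centre of the top of the left key's round red cap, 34 mm dia.; moves with the key. It lies 45 mm downhill of the gate, at y = +100 mm in the deck frame: 52 mm outward of its lane's centre line, so one finger can press it while the other stands in the lane. The cap's top is 21 mm above the roller tops beside it when up, 9 mm when fully down.
- right_key_top (a point): The same for the right key, at y = -100 mm in the deck frame.
- shaker: Bystander: amber jar, 44 mm dia., 85 mm high, left of the dispenser. Origin under its centre.
- steel_cup: Bystander: open steel cup, 56 mm dia., 65 mm high, right of the dispenser. Origin under its centre.
- bowl: Bystander: steel bowl, 200 mm dia., 75 mm high. Origin under its centre.
- red_cap_bottle: Bystander: white bottle with red cap, 60 mm dia., 170 mm high. Origin under its centre.
- green_cap_bottle: Bystander: white bottle with green cap, 56 mm dia., 150 mm high. Origin under its centre.
- tongs: Bystander: steel tongs lying flat, 190 x 95 mm, 16 mm high. Origin under the centre.

How it is judged (in metres and radians):
On the way, in this order (a step that is already met when the one before it is completed fails the run):
1. the ejector key of the green-lidded pot's lane is pressed down (((y of green_pot in the frame of deck above 0 m and value of joint left_ejector above 0.006 m) or (y of green_pot in the frame of deck below 0 m and value of joint right_ejector above 0.006 m))).
2. the green-lidded pot has popped out past its gate and is trapped on the rollers by a finger (x of green_pot in the frame of deck between -0.14 and 0.015 m and z of green_pot in the frame of deck between -0.006 and 0.006 m and angle between the z axis of green_pot and the z axis of deck, either way round below 0.12 rad and linear speed of green_pot below 0.006 m/s and contact force between green_pot and the fingers above 0.08 N), for 0.3 s.
At the end, for the whole second after the job is handed in: Green-lidded pot 15 mm or more out of its bay, on the rollers (6 mm, 0.12 rad), origin at deck x above -140 mm, under 6 mm/s, a finger pushing on it (over 0.08 N); its key down over 6 mm, the other under 4 mm, yellow-lidded pot within 8 mm of its start (all of step 2 and ((y of green_pot in the frame of deck above 0 m and value of joint left_ejector above 0.006 m) or (y of green_pot in the frame of deck below 0 m and value of joint right_ejector above 0.006 m)) and ((y of green_pot in the frame of deck above 0 m and value of joint right_ejector below 0.004 m) or (y of green_pot in the frame of deck below 0 m and value of joint left_ejector below 0.004 m)) and distance of yellow_pot from where it was at the start of the episode below 0.008 m); the arm keeps its last pose, push and grip.
It fails at once if the green-lidded pot reaches the end of its lane (x of green_pot in the frame of deck below -0.15 m).
It fails at once if the green-lidded pot is lifted off the rollers (z of green_pot in the frame of deck above 0.01 m).
It fails at once if the other lane's key is pressed ((y of green_pot in the frame of deck above 0 m and value of joint right_ejector above 0.006 m) or (y of green_pot in the frame of deck below 0 m and value of joint left_ejector above 0.006 m)).
It fails at once if the yellow-lidded pot is moved (distance of yellow_pot from where it was at the start of the episode above 0.012 m).
It fails at once if a bystander is pushed away or tipped (distance of any of shaker, steel_cup, bowl, red_cap_bottle, green_cap_bottle, tongs from where it was at the start of the episode above 0.03 m).
It also fails if it takes over 29 s, if anything falls off the work surface, if the arm or the gripper's body presses on something with over 40 N, if the wrist force passes 120 N, or if a joint passes its speed limit or range.

## Working session

There is one attempt and no reset: what is moved stays moved. The work goes in short steps, Python scripts to look and compute and a tool call to move; the robot and the scene stay as the last step left them, time stands still between calls to the robot, and variables do not carry over. Pictures are saved under pics/ and viewed, and the job is handed in when it is done.

Besides the shell and the picture viewer there is one more tool, called after ">>>" as name(argument=value, ...) on one line, values as JSON. send_rows: Moves the arm, as the interface text tells. Its arguments: {"type":"object","properties":{"series":{"type":"array"}},"required":["series"]}

```bash
ls; mkdir -p pics
python3 - <<'E'
from cell import *
import cv2
print(read_state())
for n in ["scene","side","wrist"]:
    print(n,camera_info(n))
    cv2.imwrite(f"pics/{n}0.png",camera(n)[:,:,::-1])
print(read_state()["clock"])
E
```

```text
pics
{'clock': 0.0, 'joint_positions': array([ 1.23137876e+00,  4.80816648e-01,  1.59690817e+00,  6.55226083e-06,
        1.06512348e+00, -4.66062808e-02]), 'dq': array([ 1.44239930e-03,  7.47392822e-05, -2.18749868e-04, -1.02675101e-03,
        7.01568208e-04,  9.54007796e-05]), 'tau': array([ 1.27288640e-03, -9.50594187e+01, -4.30198395e+01, -3.82510279e-05,
        1.18578417e-02, -3.39877737e-06]), 'position': array([187.52702461, 622.12647632, 404.06934204]), 'tcp_rot': array([-1.23238016e-04,  1.45884720e-01,  9.89301397e-01, -6.15614093e-04]), 'force': array([-0.40820305, -0.02439035,  0.6195712 ]), 'ft_torque': array([-0.00286125, -0.01770425,  0.10124587]), 'gripper_width': 85.34071296371141}
scene {'vertical_fov': 42.18017025579212, 'cx': 320.63895245270317, 'cy': 241.77166686348934, 'k1': -0.1769409528397153, 'world_from_camera': array([[-3.63543847e-01,  7.51700103e-01, -5.50257055e-01,
         1.40578815e+03],
       [ 9.31562872e-01,  2.96606397e-01, -2.10274254e-01,
         2.83384586e+02],
       [ 5.14658404e-03, -5.89042953e-01, -8.08085337e-01,
         1.3989390
[... 359 characters left out ...]
-01,  4.48357709e-01,
        -6.87368547e+02],
       [ 1.07886560e-02, -6.20915478e-01, -7.83803275e-01,
         1.12927719e+03],
       [ 0.00000000e+00,  0.00000000e+00,  0.00000000e+00,
         1.00000000e+00]])}
wrist {'vertical_fov': 62.83973211249737, 'cx': 320.04116280733734, 'cy': 235.31884841520602, 'k1': -0.07182361825525198, 'hand_eye': array([[ 1.17835119e-04, -9.60899419e-01, -2.76897622e-01,
         7.03308655e+01],
       [ 9.99999548e-01, -1.48105773e-04,  9.39516257e-04,
         2.95966389e-01],
       [-9.43790761e-04, -2.76897607e-01,  9.60898967e-01,
         3.01601734e+01],
       [ 0.00000000e+00,  0.00000000e+00,  0.00000000e+00,
         1.00000000e+00]])}
0.15
```

View pics/scene0.png

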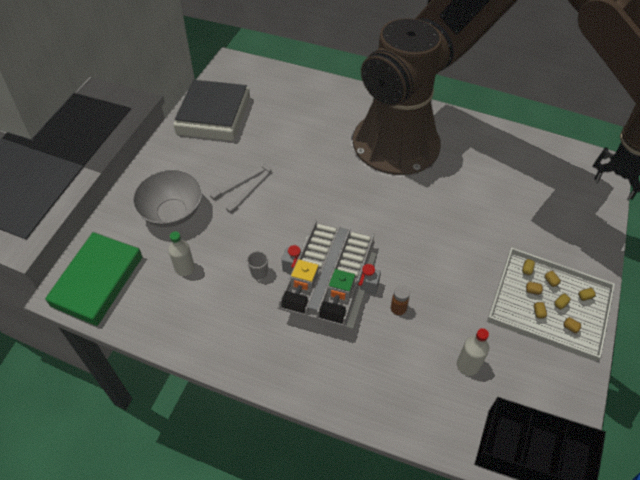

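View pics/side0.png

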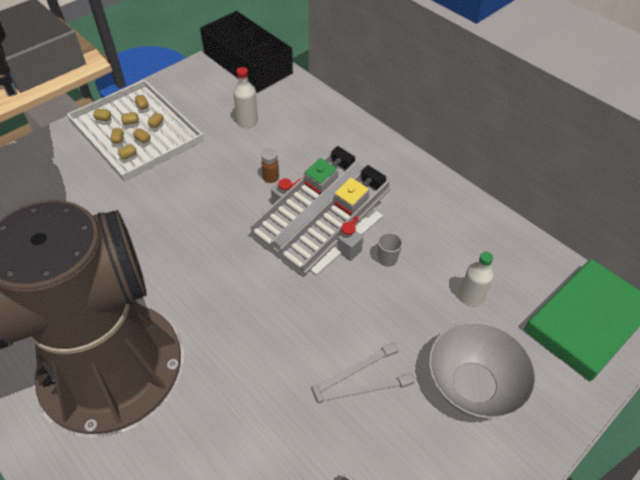

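View pics/wrist0.png

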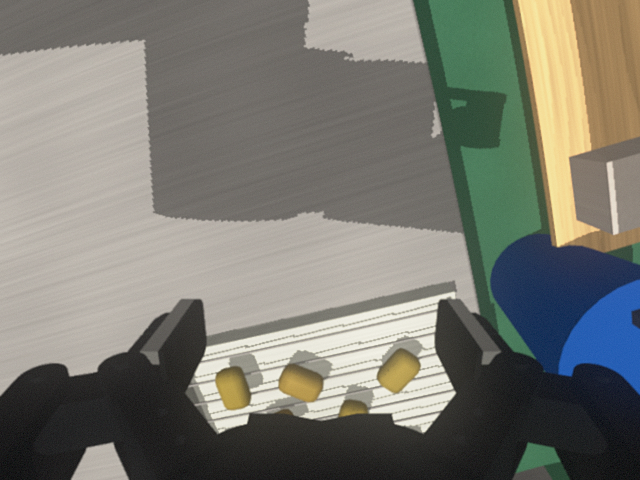

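Run:
```python
import cv2
a=cv2.imread("pics/scene0.png")[210:330,240:420]; cv2.imwrite("pics/sc_c.png",cv2.resize(a,None,fx=4.4,fy=4.4,interpolation=cv2.INTER_CUBIC))
a=cv2.imread("pics/side0.png")[140:280,240:420]; cv2.imwrite("pics/si_c.png",cv2.resize(a,None,fx=4.2,fy=4.2,interpolation=cv2.INTER_CUBIC))
```

```text
(no output)
```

View pics/sc_c.png

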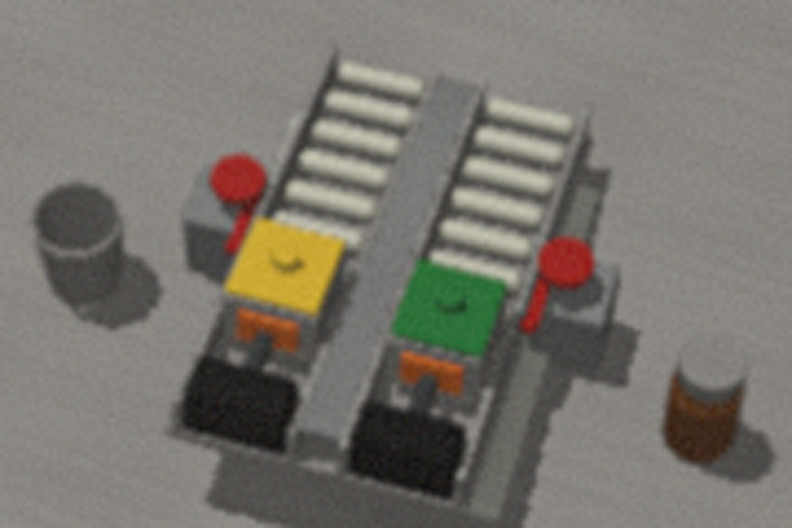

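View pics/si_c.png

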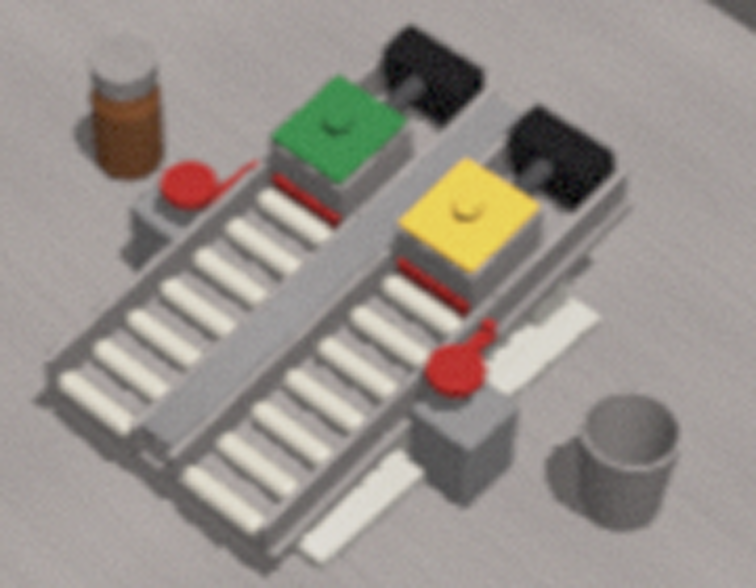

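```bash
cat > h.py <<'E'
import numpy as np, cv2
from scipy.spatial.transform import Rotation as R
from scipy.optimize import least_squares
from cell import *
def proj(P,info,T=None):
    T=info["world_from_camera"] if T is None else T
    P=np.atleast_2d(P); c=(P-T[:3,3])@T[:3,:3]
    s=c[:,:2]/c[:,2:]; r2=(s**2).sum(1,keepdims=True); s=s*(1+info["k1"]*r2)
    f=240/np.tan(np.radians(info["vertical_fov"]/2))
    return s*f+[info["cx"],info["cy"]]
def tcpT(st):
    q=st["tcp_rot"];T=np.eye(4);T[:3,:3]=R.from_quat([q[1],q[2],q[3],q[0]]).as_matrix();T[:3,3]=st["position"];return T
def deckR(yaw,tilt=8.):  # x uphill
    return R.from_euler('z',yaw).as_matrix()@R.from_euler('y',-np.radians(tilt)).as_matrix()
E
cat > fit.py <<'E'
from h import *
lid=lambda s:[[0,s*20+0,39],[0,s*76,39],[60,s*76,39],[60,s*20,39]]
obj=np.array(lid(-1)+lid(1)+[[-45,100,20],[-45,-100,20]],float)
sc=np.array([(345,240),(262,218),(226,288),(320,312),(425,263),(505,289),(484,356),(394,328),(566,262),(238,178)])/4.4+[240,210]
si=np.array([(400,220),(466,272),(540,207),(466,158),(338,182),(272,137),(340,76),(410,125),(188,184),(456,370)])/4.2+[240,140]
I={n:camera_info(n) for n in("scene","side")}
def res(p,which=("scene","side")):
    W=p[:3]+obj@deckR(p[3]).T
    o=[]
    for n,px in(("scene",sc),("side",si)):
        if n in which:o.append(proj(W,I[n])-px)
    return np.concatenate(o).ravel()
for w in [("scene","side"),("scene",),("side",)]:
    s=least_squares(res,[700,0,70,0],args=(w,),loss="soft_l1"); print(w,s.x,s.cost);
    if len(w)==2: print(np.round(res(s.x).reshape(-1,2),1))
    s=least_squares(lambda p:res(np.array([p[0],p[1],70,p[2]]),w),[700,0,0],loss="soft_l1"); print(w,s.x,s.cost)
E
python3 fit.py
```

```text
('scene', 'side') [595.45282773 -12.35438166  62.8330448    6.35156841] 18.449259709217657
[[ 0.2  0.5]
 [-2.  -0.1]
 [-1.6  1. ]
 [-1.4  1.4]
 [-2.7 -0.8]
 [ 0.7 -1. ]
 [-1.   1.5]
 [-2.6  1.9]
 [-0.3 -0.3]
 [ 0.1 -0.5]
 [-2.2  0.5]
 [ 0.4  0.7]
 [ 0.  -0.3]
 [-0.7 -0.8]
 [-0.1  0.7]
 [-1.7 -0.5]
 [-0.8 -1.3]
 [-0.1 -1.4]
 [-1.1 -0.1]
 [-2.   0.5]]
('scene', 'side') [595.48805749 -13.09022193   6.35393461] 34.5650486715488
('scene',) [ 5.74434237e+02 -1.71996995e+01  3.21884756e+01  7.00417577e-02] 6.966691181345611
('scene',) [ 5.97883101e+02 -8.66755324e+00  7.23169541e-02] 9.0807735944622
('side',) [6.11441395e+02 5.20675701e-01 4.03022179e+01 6.35755870e+00] 3.761996264157946
('side',) [ 5.91853401e+02 -1.86455973e+01  7.23488704e-02] 6.500772558531612
```

>>> send_rows(series=[0.45,-37,-33,0,0,0.45,-37,-33,0,0,0.45,-37,-33,0,0,0.45,-37,-33,0,0,0.45,-37,-33,0,0])

```text
clock: 0.78
position: [317.6, 409.5, 404.6]
tcp_rot: [0.0, 0.146, 0.989, -0.0]
force: [0.6, 0.8, -0.1]
gripper_width: 38.9
```

>>> send_rows(series=[0.45,-37,-33,0,0,0.45,-37,-33,0,0,0.45,-37,-33,0,0,0.45,-37,-33,0,0,0.45,-37,-33,0,0])

```text
clock: 1.4
position: [447.2, 198.1, 404.7]
tcp_rot: [0.0, 0.146, 0.989, 0.0]
force: [0.3, 0.6, -0.3]
gripper_width: 38.3
```

>>> send_rows(series=[0.45,-37,-33,0,0,0.45,-37,-33,0,0,0.45,-37,-33,0,0,0.45,0,0,0,-10.5,0.45,0,0,0,-10.4])

```text
clock: 2.02
position: [524.5, 72.0, 404.4]
tcp_rot: [-0.0, -0.038, 0.999, -0.0]
force: [0.1, 0.6, 0.7]
gripper_width: 38.1
```

Run:
```python
from h import *
import json
st=read_state(); im=camera("wrist")
print(st["position"],st["tcp_rot"])
np.save("T1.npy",tcpT(st))
cv2.imwrite("pics/wrist1.png",im[:,:,::-1])
```

```text
[524.47521543  71.95227581 404.40536644] [-2.89744279e-04 -3.81668264e-02  9.99271339e-01 -2.23687224e-06]
```

View pics/wrist1.png

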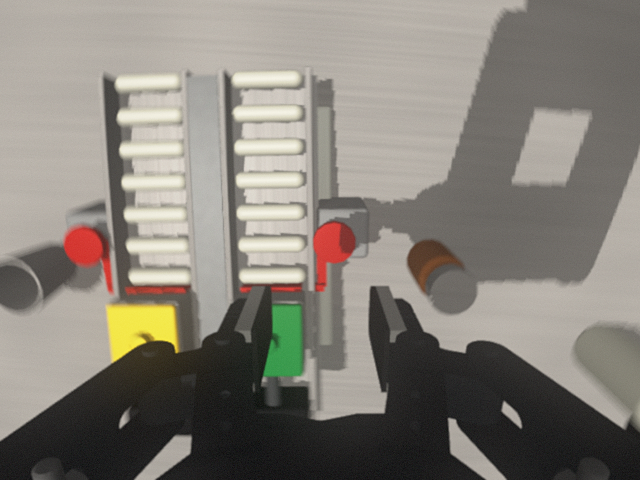

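```bash
cat >> fit.py <<'E'
print("wrist")
T=np.load("T1.npy")@camera_info("wrist")["hand_eye"]; Iw=camera_info("wrist")
ob=np.array([[-45,100,20],[-45,-100,20],[0,-76,39],[0,-20,39],[0,76,39],[60,76,39]],float)
pw=np.array([(334,242),(84,245),(107,304),(177,303),(302,304),(303,377)],float)
rw=lambda p:(proj(p[:3]+ob@deckR(p[3]).T,Iw,T)-pw).ravel()
s=least_squares(lambda p:rw([p[0],p[1],70,p[2]]),[595,-13,.07],loss="soft_l1");print(s.x,s.cost);print(np.round(s.fun.reshape(-1,2),1))
s=least_squares(lambda p:np.r_[rw([p[0],p[1],70,p[2]]),res(np.array([p[0],p[1],70,p[2]]))],[595,-13,.07],loss="soft_l1");print(s.x,s.cost);print(np.round(s.fun.reshape(-1,2)[:6],1))
p=s.x;Rd=deckR(p[2]);O=np.array([p[0],p[1],70])
for d in ([-50,74,15],[-45,100,20],[-45,-100,20],[-45,48,15]):print(d,O+Rd@np.array(d,float))
E
python3 fit.py|sed -n '/wrist/,$p'
```

```text
wrist
[ 5.96606269e+02 -1.04330099e+01  8.60742601e-02] 10.280116425569165
[[ 0.7 -1.9]
 [-1.1 -2.6]
 [-2.8  0.4]
 [-1.2  1.7]
 [ 1.6  0.2]
 [ 1.9  1.9]]
[ 5.96558136e+02 -1.11395495e+01  8.11651559e-02] 47.89887005487695
[[ 0.1 -1.4]
 [-1.7 -3.4]
 [-3.8 -0.2]
 [-2.1  1.4]
 [ 0.7  0.5]
 [ 0.6  2.1]]
[-50, 74, 15] [539.12738215  58.43323007  77.89536598]
[-45, 100, 20] [541.26086982  84.69265307  83.54257183]
[-45, -100, 20] [ 557.4760836  -114.64893025   83.54257183]
[-45, 48, 15] [546.17040006  32.92025945  78.59123149]
```

>>> send_rows(series=[0.45,-13.4,-15,0,0,0.45,0,0,40,0,0.45,0,0,40,0,0.45,0,0,40,0,0.45,0,0,0,0])

```text
clock: 2.7
position: [538.3, 58.3, 282.5]
tcp_rot: [-0.002, -0.034, 0.999, -0.0]
force: [-0.9, 0.1, 1.1]
gripper_width: 38.3
```

Run:
```python
from h import *
st=read_state(); print(st["position"],st["force"],st["clock"])
w=camera("wrist"); s=camera("side"); c=camera("scene")
cv2.imwrite("pics/wrist2.png",w[:,:,::-1])
a=cv2.resize(s[100:260,220:400,::-1],None,fx=3,fy=3,interpolation=cv2.INTER_CUBIC);cv2.imwrite("pics/side2.png",a)
a=cv2.resize(c[190:330,240:420,::-1],None,fx=4,fy=4,interpolation=cv2.INTER_CUBIC);cv2.imwrite("pics/scene2.png",a)
```

```text
[538.27851797  58.25467641 282.49817895] [-0.87760495  0.14890043  1.11141108] 2.7
```

View pics/wrist2.png

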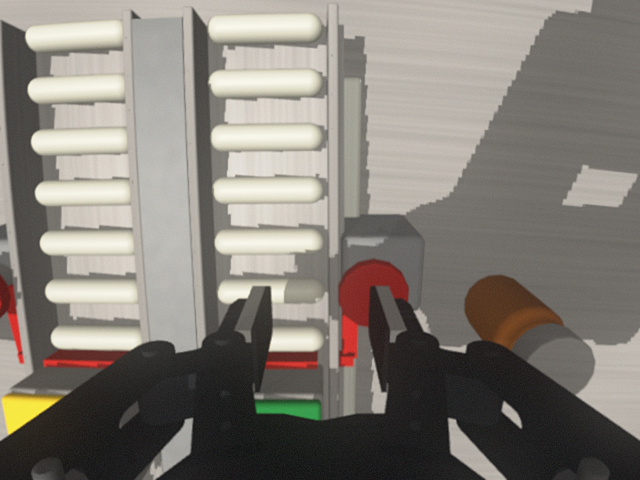

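View pics/side2.png

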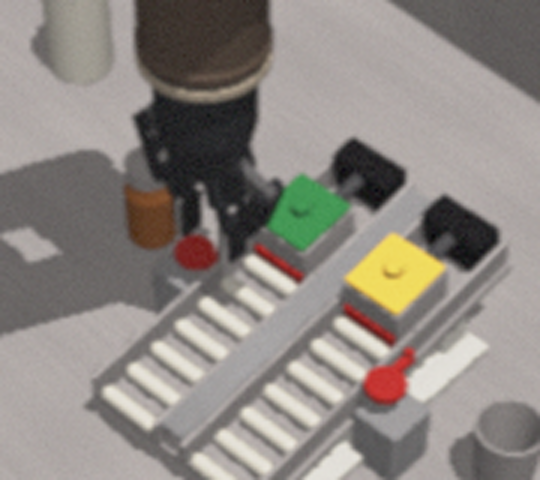

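View pics/scene2.png

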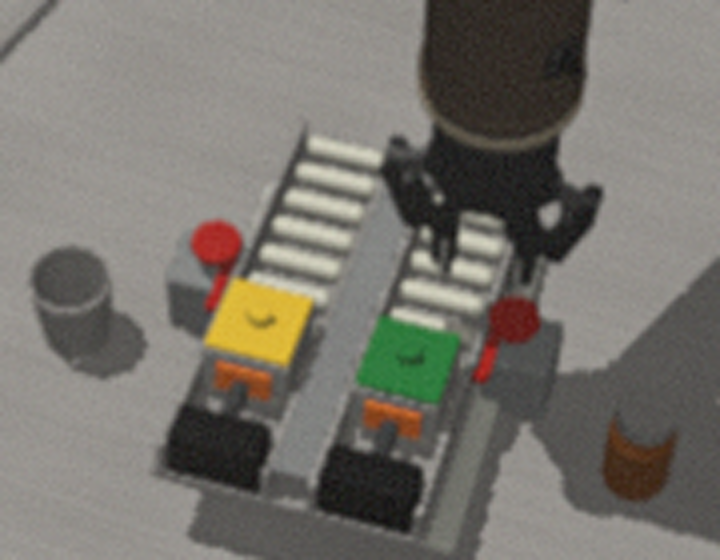

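Run:
```python
from h import *
I=camera_info("wrist");H=I["hand_eye"]
for z in(165,170,200):
  print(z,proj([[11,26,z],[-11,26,z],[0,26,z],[0,-26,z],[11,-26,z]],I,H).round())
```

```text
165 [[389. 288.]
 [386. 340.]
 [387. 314.]
 [251. 314.]
 [249. 288.]]
170 [[387. 282.]
 [384. 333.]
 [385. 308.]
 [253. 308.]
 [251. 282.]]
200 [[376. 257.]
 [374. 301.]
 [375. 279.]
 [263. 279.]
 [262. 257.]]
```

>>> send_rows(series=[0.45,0,0,12,0,0.45,0,0,12,0,0.45,0,0,4,0,0.45,0,0,2,0,0.45,0,0,0,0])

```text
clock: 3.48
position: [538.8, 58.8, 254.7]
tcp_rot: [-0.0, -0.036, 0.999, -0.0]
force: [-0.3, 0.2, 0.1]
gripper_width: 38.6
```

>>> send_rows(series=[0.45,0,0,2,0,0.45,0,0,2,0,0.45,0,0,0,0])

```text
clock: 3.85
position: [538.8, 58.8, 250.7]
tcp_rot: [0.0, -0.036, 0.999, -0.0]
force: [0.6, 0.2, 0.1]
gripper_width: 38.3
```

>>> send_rows(series=[0.45,0,0,2,0,0.45,0,0,0,0])

```text
clock: 4.1
position: [538.8, 58.8, 248.6]
tcp_rot: [0.0, -0.036, 0.999, -0.0]
force: [0.7, -0.7, -0.5]
gripper_width: 38.5
```

>>> send_rows(series=[0.45,0,0,2,0,0.45,0,0,0,0])

```text
clock: 4.35
position: [538.7, 58.7, 246.5]
tcp_rot: [-0.0, -0.036, 0.999, -0.0]
force: [0.2, -0.1, -0.4]
gripper_width: 38.4
```

>>> send_rows(series=[0.45,0,0,2,0,0.45,0,0,0,0])

```text
clock: 4.6
position: [538.7, 58.8, 244.8]
tcp_rot: [-0.0, -0.036, 0.999, 0.0]
force: [-1.7, -0.2, 6.2]
gripper_width: 38.3
```

>>> send_rows(series=[0.45,0,0,2,0,0.45,0,0,0,0])

```text
clock: 4.85
position: [538.7, 58.8, 244.2]
tcp_rot: [0.0, -0.036, 0.999, 0.0]
force: [-10.4, -0.5, 39.1]
gripper_width: 38.3
```

>>> send_rows(series=[0.45,0,0,2,0,0.45,0,0,0,0])

```text
clock: 5.1
position: [538.7, 58.9, 243.7]
tcp_rot: [0.001, -0.036, 0.999, 0.0]
force: [-18.4, -0.8, 73.7]
gripper_width: 38.3
```

>>> send_rows(series=[0.45,0,0,-4,0,0.45,0,0,0,0])

```text
clock: 5.35
position: [538.7, 58.8, 245.0]
tcp_rot: [0.0, -0.036, 0.999, -0.0]
force: [-0.2, -0.2, -0.1]
gripper_width: 38.4
```

Run:
```python
from h import *
st=read_state(); print(st["position"],st["force"],st["ft_torque"],st["clock"])
w=camera("wrist"); s=camera("side"); c=camera("scene")
cv2.imwrite("pics/wrist3.png",w[:,:,::-1])
cv2.imwrite("pics/wrist3c.png",cv2.resize(w[200:400,190:440,::-1],None,fx=3,fy=3,interpolation=cv2.INTER_CUBIC))
a=cv2.resize(s[130:230,240:380,::-1],None,fx=5,fy=5,interpolation=cv2.INTER_CUBIC);cv2.imwrite("pics/side3.png",a)
a=cv2.resize(c[210:310,300:420,::-1],None,fx=5,fy=5,interpolation=cv2.INTER_CUBIC);cv2.imwrite("pics/scene3.png",a)
```

```text
[538.69830895  58.76069853 244.95174342] [-0.22976055 -0.15793237 -0.14560089] [-0.03664695  0.0222721   0.01332797] 5.35
```

View pics/wrist3.png

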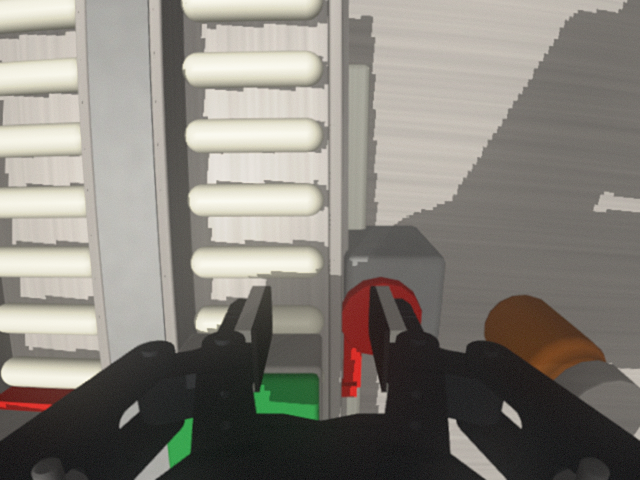

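View pics/side3.png

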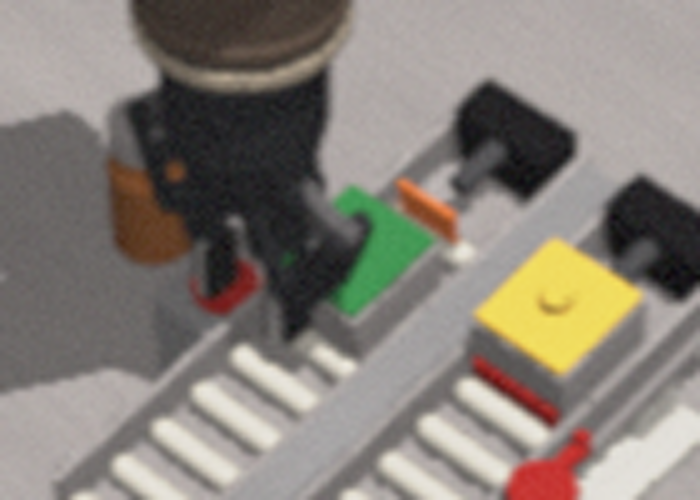

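View pics/scene3.png

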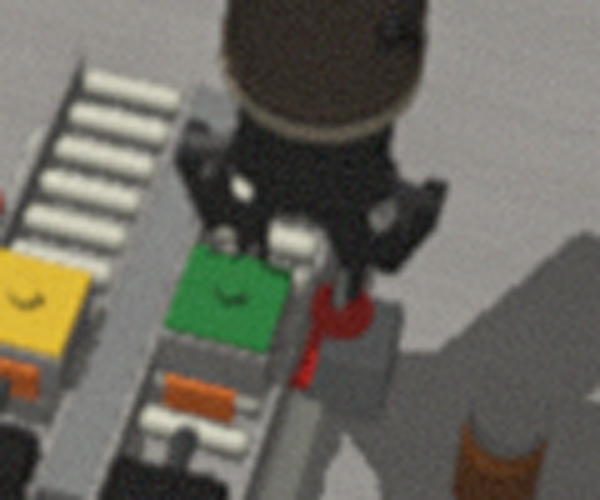

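>>> send_rows(series=[0.45,0,0,0,0,0.45,0,0,0,0,0.45,0,0,0,0,0.45,0,0,0,0,0.45,0,0,0,0])

```text
clock: 6.12
position: [538.8, 58.8, 244.7]
tcp_rot: [-0.0, -0.036, 0.999, 0.0]
force: [-2.2, -0.5, 12.7]
gripper_width: 38.8
```

Run:
```python
from h import *
st=read_state(); print(st["position"],st["force"],st["clock"])
w0=cv2.imread("pics/wrist3.png")
w=camera("wrist"); c=camera("scene"); s=camera("side")
cv2.imwrite("pics/wrist4.png",w[:,:,::-1])
print("wrist diff",np.abs(w0.astype(int)-w[:,:,::-1]).mean(), np.abs(w0.astype(int)-w[:,:,::-1])[370:460,170:320].mean())
k=np.hstack([cv2.resize(x,(390,300),interpolation=cv2.INTER_CUBIC) for x in(s[140:217,260:360,::-1],c[220:297,300:400,::-1])])
cv2.imwrite("pics/both4.png",k)
for im in (c,s):
  h=cv2.cvtColor(im,cv2.COLOR_RGB2HSV); m=cv2.inRange(h,(50,120,40),(80,255,255)); m[:, :230]=0; m[320:]=0;m[:130]=0;m[:,400:]=0
  ys,xs=np.nonzero(m); print(len(xs),xs.mean(),ys.mean())
for n,f in(("scene","scene0"),("side","side0")):
  im=cv2.imread(f"pics/{f}.png");h=cv2.cvtColor(im,cv2.COLOR_BGR2HSV); m=cv2.inRange(h,(50,120,40),(80,255,255)); m[:, :230]=0; m[320:]=0;m[:130]=0;m[:,400:]=0
  ys,xs=np.nonzero(m); print(n,"start",len(xs),xs.mean(),ys.mean())
I={n:camera_info(n) for n in("scene","side")}
O=np.array([596.5,-11,70]);Rd=deckR(.081)
for n in I:
  for x in(30,15,0,-5,-10):print(n,x,proj(O+Rd@np.array([x,48,39.]),I[n]).round(1))
```

```text
[538.80474583  58.79149779 244.70972487] [-2.24655398 -0.46376087 12.73007508] 6.125
wrist diff 2.6638617621527776 3.724074074074074
340 345.53823529411767 269.2470588235294
192 314.984375 179.96354166666666
scene start 348 341.6925287356322 279.71264367816093
side start 387 320.2532299741602 170.36434108527132
scene 30 [[342.  279.3]]
scene 15 [[343.6 274.9]]
scene 0 [[345.1 270.5]]
scene -5 [[345.7 269.1]]
scene -10 [[346.2 267.7]]
side 30 [[319.9 167.6]]
side 15 [[315.7 171.6]]
side 0 [[311.4 175.5]]
side -5 [[310.  176.9]]
side -10 [[308.5 178.2]]
```

View pics/both4.png

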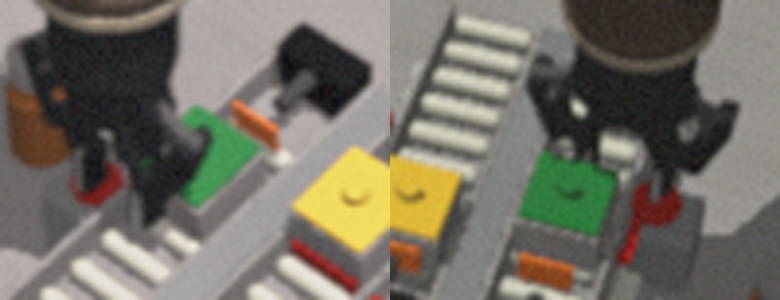

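View pics/wrist4.png

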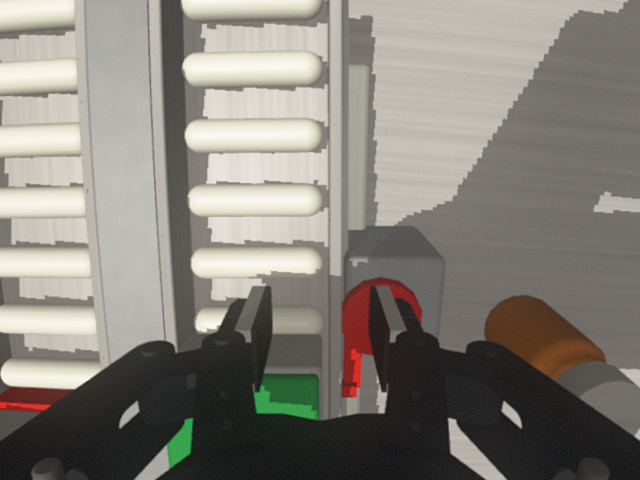

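Run:
```python
from h import *
I=camera_info("wrist");H=I["hand_eye"]
w=camera("wrist");cv2.imwrite("pics/w5.png",cv2.resize(w[270:450,170:350,::-1],None,fx=3.3,fy=3.3,interpolation=cv2.INTER_CUBIC))
print(proj([[x,-26,141] for x in(11,0,-8,-11,-14,-17)],I,H).round(),read_state()["force"])
```

```text
[[236. 318.]
 [239. 349.]
 [240. 370.]
 [241. 378.]
 [241. 385.]
 [242. 393.]] [-1.49124586 -0.62885088 11.82245674]
```

View pics/w5.png

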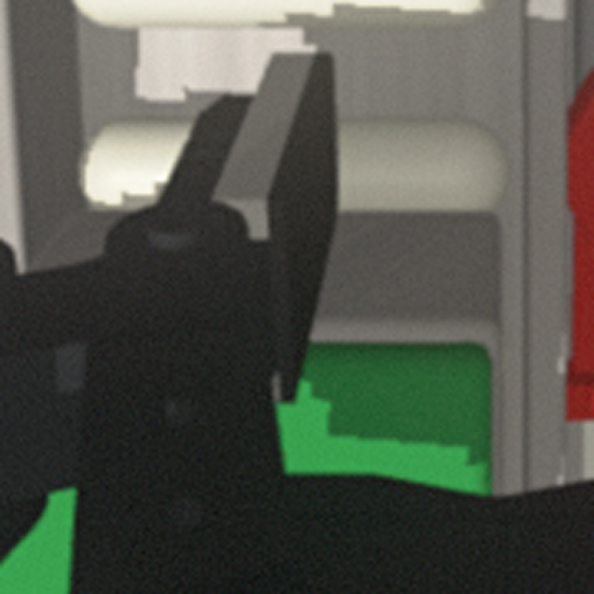

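Run:
```python
from h import *
c=camera("scene");h=cv2.cvtColor(c,cv2.COLOR_RGB2HSV); m=cv2.inRange(h,(50,120,40),(80,255,255)); m[:, :230]=0; m[320:]=0;m[:130]=0;m[:,400:]=0
ys,xs=np.nonzero(m); print(len(xs),xs.mean(),ys.mean(),read_state()["clock"])
print(close_job())
```

```text
339 345.5929203539823 269.3333333333333 6.375
the job is handed in; nothing more can be done
None
```

I pressed the left lane's red key (the green-lidded pot's lane) with one finger while the other stood in the lane. The pot popped out and was stopped by that finger. I handed in at about 6.4 s, still holding it there.

**Checks that passed:**
- **Position:** the scene camera puts the green pot at about deck x = -5 mm. Its front edge sits where the finger pad should be, to within about 2 mm.
- **Stationary:** the pot's image did not move by more than noise between 6.1 and 6.4 s.
- **Key:** the left key is at its hard stop and its gate bar has gone down.
- **Everything else:** the right key, yellow pot and bystanders looked untouched in the camera views. I did not measure them.

**Checks that disagreed or could not be made:**
- **Excess force:** I missed the key's light 3 to 4 N travel in the force reading. I pushed on against the hard stop to about 74 N at the wrist (limit 120 N), then backed off. The finger still rested on the key with about 12 N.
- **Camera fit:** the three cameras' deck fits differed by up to about 10 mm, mostly sideways.
- **Finger on pot:** the pot's own push of 0.3 to 0.5 N is below the force sensor's noise. I inferred that contact from the pictures and did not measure it.

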